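# Press the lever to raise the clay bin's heavy lid

### The arm

A 6-joint arm with a two-finger parallel gripper is mounted at the origin on the work surface. World frame = base frame: x ahead of the robot, y to its left, z up, the work surface at z = 0. Lengths are in m, angles in degrees, forces in N, time in s.
With the tool pointing down it reaches from about 0.3 to 0.75 m from the base axis. Payload 8.5 kg.
Tool frame: the origin (TCP) lies at the very end of the fingers, on their centre line; the grasp point (between the pads) lies 19 mm behind it; x points along the fingers, y is the direction in which the jaws open and shut, and the axes are right-handed (so a half turn about x gives the same grasp; the last joint's range is limited). The gripper opens to 85 mm and grips with 20 to 120 N. Pads are 22 mm wide; open, the fingers measure 114 mm over their backs; the gripper's body (76 mm by 85 mm) begins 54 mm behind the grasp point. The pads swing forward as they close: fully open they stand 13 mm farther back than shut.
Start: joints at [61.92, 21.807, 74.336, -0, 83.858, -12.336], TCP at [0.149, 0.529, 0.231] pointing down, gripper open.
Joint ranges: [-178.18, 178.18], [-50.72, 133.34], [12.68, 142.11], [-81.47, 261.47], [9.98, 163.14], [-165.26, 165.26]. Speed limits (degrees/s): [136.94, 136.94, 180, 180, 180, 180].

### API

Orientations are given as a 3x3 rotation matrix whose columns are the frame's x, y, z axes.
In Python, from rig import env, eyes, close_job gives the robot as it stands.
- The arm moves only by the shell command python3 -m pendant 'ROWS' [OPENING] [FORCE]. ROWS is a JSON object of lists of equal length, an entry for each row: "travel": the shift along the world's x, y, z in mm, a list of three; "delta_rot": the turn, a rotation vector about the world's x, y, z in rad, a list of three. In form: {"travel": [[x, y, z], ...], "delta_rot": [[wx, wy, wz], ...]}. A call has 1 to 20 rows; each row shifts and turns the commanded pose from where the row before left it; what a row does not reach is not made up. A row lasts 1/12 s, in which the tool goes at most 41.7 mm and 7.16 degrees, less where a joint would pass 70% of its speed; a pose out of reach is approached as far as the arm can. A call with a gripper value outside its range is refused whole. OPENING is the finger opening in mm, from 0 to 85.4, set as the call begins (- or left out, the last holds). The fingers move at their own pace and stop on an object; FORCE is the grip in N (left out, the last holds). Time passes only in rows, so rows that do not move let the fingers close. It gives the time, the measured TCP pose, the force and the opening at its end, in the units of the state.
- env.observe(): the state, without advancing time (a new reading comes with each control period).
- eyes.get_image(name): name is "scene" or "top"; returns the picture (384x512x3 uint8, red, green, blue); there is no depth.
- eyes.camera_model(name): a dict with "vfov" (degrees; the focal length in pixels is half the picture's height over the tangent of half this angle, whatever the lens; pixels are square), "cx", "cy" (the principal point, pixels), "pose" (4x4, takes a point from camera to world coordinates). Camera axes: x right, y up, looking along -z (the intrinsics and any distortion apply to the point x, -y, -z); pixel columns grow to the right and rows downward; lengths in m; the calibration is good to about 2 mm. A picture is of the moment at which its call begins. camera_model takes no time and is no camera call.
- close_job(): hands the job in, once; it reports no verdict.
The state is a dict: "time_s": time; "q": joint angles; "qvel": joint speeds; "joint_efforts": joint torques, N m; "position": TCP position; "tool_rot": TCP orientation; "ft_force": force on the tool from outside, world axes, zero at the start; "wrist_torque": the same for the moment, N m; "grip_width": finger opening in m.
Only numpy, scipy, OpenCV 4.12 (cv2) and the standard library are available. Lean on these libraries where they do the work, as an engineer would, in place of code of your own. Each camera call takes 0.05 s, during which the arm holds its last target. There are 200 camera calls.

### The job

Open the clay reclaim bin: push the upright red peg with the fingertips to swing the safety stop all the way round, out from under the lever, then press the yellow pad at the lever's long end fully down so that the heavy steel lid rises, and finish while still holding it pressed down. Work through the peg and pad only: do not touch the lid, do not lift the lever out of its fulcrum, and leave the pots and tools standing around where they are.

Things in the scene. Friction and masses are not known exactly. Their poses are not given: they have to be found in the camera images.
- station: fixed wooden board, 470 x 300 x 12 mm, carrying the lever, its blue fulcrum, red stop and grey bin. Origin: table top straight below the lever's pivot. +x: along the lever from pivot to bin (the yellow pad is at -x); +y: the side of the red stop's post and peg; z up. Bin: x 120 to 250, y +-107 mm, shut lid's top 93 mm up. Blue cheeks: x +-25, y +-34, top 114 mm up
- cradle (a point): point on the fulcrum's slot where the lever's pin sits: station x 0, y 0, z 100 mm
- lever_pin (a point): middle of the cross-pin (12 mm thick) of the lever, a loose aluminium bar 28 mm wide, 10 mm thick, 360 mm long. The pin lies in the fulcrum's open-topped slots and coincides with the cradle point while seated. The short end (100 mm from the pin) is tucked under the lid's front edge. The bar cannot go down while the red stop's tongue is under it
- lever_pad (a point): centre of the top face of the yellow pad (60 mm along the lever x 50 mm wide) on the lever's long end, 230 mm from the pin. At the start the lever slopes up 0.28 rad to the pad, 182 mm above the table; fully pressed (bar on the black rubber bumper, sloping down 0.27 rad) the pad is about 58 mm above the table, almost straight below. Pressing takes 3 to 8 N
- stop (a joint): swing of the red stop about its vertical post, rad. 0: arm square across, tongue under the lever bar, peg on the side away from the lever (station +y). Grows as the peg is pushed towards station +x (clockwise from above); at 1.55, its end stop, the arm is parallel to the lever, tongue wholly clear. Starts at 0 to 0.3, needs 1 to 2 N at the peg, stays where left
- stop_peg (a point): centre of the top of the red upright peg on the stop's tail: 14 mm thick, top 169 mm above the table, 50 mm of it free above the arm (arm: 20 mm wide, top 119 mm above the table); 65 mm from the post's axis
- stop_post (a point): point on the post's vertical axis, level with the arm's top (119 mm above the table); station x -110, y 58 mm. The tongue reaches 75 mm from this axis on the side opposite the peg
- lid (a joint): opening angle of the bin's heavy steel lid (about 2.6 kg, 157 x 214 x 12 mm), rad: 0 shut, about 0.35 when the lever is fully down. Its hinge runs along the bin's far edge (station x 245, z 88 mm); it falls shut when the lever is let go
- lid_edge (a point): middle of the lid's front edge (yellow stripe), which lies over the lever's short end; half-way up the 12 mm plate
- glaze_jar: small glaze jar, blue cap, 56 mm wide, 75 mm tall, on the board on the far side of the lever from the red stop; origin under its centre. Leave alone
- cone_vase: small terracotta cone-shaped vase, 60 mm wide, 85 mm tall, on the board beside the fulcrum; origin under its centre. Leave alone
- dome: white glazed ceramic dome, 86 mm wide, 110 mm tall, on the table; origin under its centre. Leave alone
- spray_can: blue spray can, 60 mm wide, 170 mm tall, on the table; origin under its centre. Leave alone
- mug: blue mug, 76 mm wide, 90 mm tall, on the table; origin under its centre. Leave alone
- glaze_brush: brush lying on the table, about 200 mm long; origin under its centre. Leave alone
- finial: white plaster finial, 60 mm wide, 90 mm tall, on the table; origin under its centre. Leave alone

How it is judged:
By the outcome, as a careful person would: the job done as asked, in the order asked, and still so for the second after the job is handed in, while the arm keeps its last pose, push and grip.
It also fails if it takes over 48 s, if anything falls off the work surface, if the arm or the gripper's body presses on something with over 40 N, if the wrist force passes 120 N, or if a joint passes its speed limit or range.

## Working session

There is one attempt and no reset: what is moved stays moved. The work goes in short steps, Python scripts to look and compute and a shell command to move; the robot and the scene stay as the last step left them, time stands still between calls to the robot, and variables do not carry over. Pictures are saved under pics/ and viewed, about 8 in all and at most 12, crops included, and the job is handed in when it is done.

```bash
mkdir -p pics; ls
python3 - <<'E'
from rig import env,eyes
import cv2
for n in("scene","top"):
    cv2.imwrite(f"pics/{n}0.png",eyes.get_image(n)[:,:,::-1]); m=eyes.camera_model(n); print(n,m)
s=env.observe(); print(s["time_s"],s["position"],s["tool_rot"],s["ft_force"],s["grip_width"])
E
```

```text
pics
scene {'vfov': 47.37137543699038, 'cx': 250.19165027028242, 'cy': 189.48949593061246, 'pose': array([[ 0.15839079, -0.57366591,  0.80362913,  1.91217929],
       [ 0.98728721,  0.08107131, -0.13671649, -0.24963536],
       [ 0.01327832,  0.8150674 ,  0.57921397,  1.10022868],
       [ 0.        ,  0.        ,  0.        ,  1.        ]])}
top {'vfov': 51.42546583073103, 'cx': 256.5040981097124, 'cy': 194.24315158278802, 'pose': array([[ 3.83378848e-03,  9.98705334e-01, -5.07243344e-02,
         4.96471422e-01],
       [-9.99952571e-01,  3.37455483e-03, -9.13606353e-03,
        -4.78022207e-04],
       [-8.95306333e-03,  5.07569544e-02,  9.98670904e-01,
         1.48521062e+00],
       [ 0.00000000e+00,  0.00000000e+00,  0.00000000e+00,
         1.00000000e+00]])}
0.1 [0.1491193  0.52913672 0.23078676] [[-6.26147552e-04  2.71362348e-01  9.62477056e-01]
 [-1.13230551e-03  9.62476436e-01 -2.71362910e-01]
 [-9.99999163e-01 -1.25973130e-03 -2.95387182e-04]] [-1.27026429  0.4436891   0.21926464] 0.08553543491645643
```

View pics/top0.png

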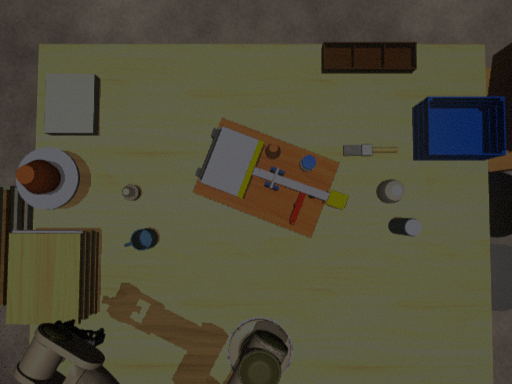

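View pics/scene0.png

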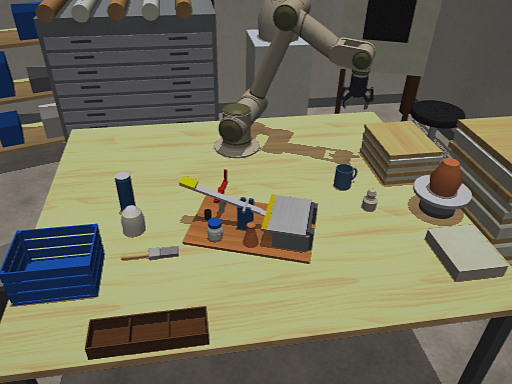

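Run:
```python
import cv2,numpy as np
a=cv2.imread("pics/top0.png")[110:245,185:360]; b=cv2.imread("pics/scene0.png")[160:265,165:335]
a=cv2.resize(a,None,fx=4.5,fy=4.5,interpolation=cv2.INTER_CUBIC);a=cv2.convertScaleAbs(a,alpha=1.5)
for i in range(0,175,20): cv2.putText(a,str(185+i),(int(i*4.5),10),0,.35,(255,255,255));cv2.line(a,(int(i*4.5),0),(int(i*4.5),600),(90,90,90),1)
for i in range(0,135,20): cv2.putText(a,str(110+i),(0,int(i*4.5)+10),0,.35,(255,255,255));cv2.line(a,(0,int(i*4.5)),(800,int(i*4.5)),(90,90,90),1)
cv2.imwrite("pics/top0c.png",a)
```

```text
(no output)
```

View pics/top0c.png

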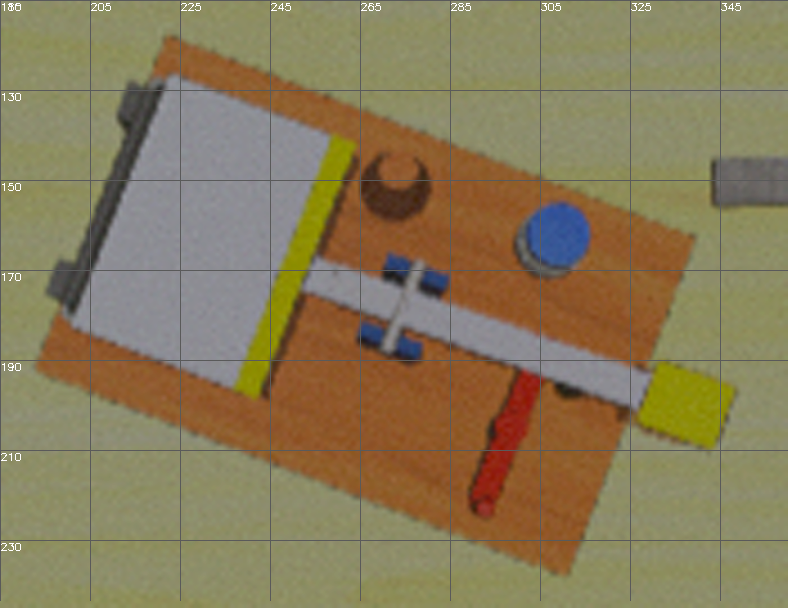

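```bash
cat > h.py <<'E'
import numpy as np
from rig import env,eyes
def ray(n,u,v,z):
    m=eyes.camera_model(n); f=192/np.tan(np.radians(m["vfov"]/2)); P=m["pose"]
    d=P[:3,:3]@np.array([(u-m["cx"])/f,-(v-m["cy"])/f,-1]); c=P[:3,3]
    return c+d*(z-c[2])/d[2]
def proj(n,X):
    m=eyes.camera_model(n); f=192/np.tan(np.radians(m["vfov"]/2)); P=m["pose"]
    p=P[:3,:3].T@(np.asarray(X)-P[:3,3]); return np.array([m["cx"]+f*p[0]/-p[2],m["cy"]-f*p[1]/-p[2]])
E
cat > fit.py <<'E'
from h import *
from scipy.optimize import least_squares
C=lambda X,Y:(185+X/4.5,110+Y/4.5)
# station xyz, pixel
B=[C(167,37),C(695,236),C(568,575),C(36,370)]
b=np.array([ray("top",*p,.012) for p in B]); print("board",np.round(b,4),[np.linalg.norm(b[i]-b[i-1]).round(4) for i in range(4)])
pts=[((0,0,.106),C(404,308)),((-.2215,0,.182),C(686,406)),((.088,-.107,.093),C(355,143)),((.088,.107,.093),C(262,398)),((.245,-.107,.093),C(172,74)),((.245,.107,.093),C(72,325))]
W=lambda p,s:np.array([p[0]+np.cos(p[2])*s[0]-np.sin(p[2])*s[1],p[1]+np.sin(p[2])*s[0]+np.cos(p[2])*s[1],s[2]])
r=least_squares(lambda p:np.concatenate([W(p,s)-ray("top",*c,s[2]) for s,c in pts])*1000,[.55,-.05,1.9],loss="soft_l1")
p=r.x; print("station",p,np.degrees(p[2])); print(r.fun.reshape(-1,3)[:,:2].round(1))
print("post",W(p,(-.11,.058,.119)),"pad",W(p,(-.2215,0,.182)))
pg=ray("top",*C(484,508),.169); R=np.array([[np.cos(p[2]),-np.sin(p[2])],[np.sin(p[2]),np.cos(p[2])]])
print("peg",pg,"station",R.T@(pg[:2]-p[:2]))
for s in [(0,0,.1),(-.2215,0,.182),(-.11,.058,.119),(.088,-.107,.093),(.088,.107,.093)]: print("scene px",proj("scene",W(p,s)).round(1))
print("peg scene",proj("scene",pg).round(1))
print("bd station",(b[:,:2]-p[:2])@R)
E
python3 fit.py
```

```text
board [[ 0.8555  0.1427  0.012 ]
 [ 0.6904 -0.2941  0.012 ]
 [ 0.4118 -0.1887  0.012 ]
 [ 0.578   0.2484  0.012 ]] [np.float64(0.2969), np.float64(0.4669), np.float64(0.2979), np.float64(0.4676)]
station [ 0.62150351 -0.05861508  1.21087374] 69.37795488200967
[[ -0.1  -7.6]
 [ -0.5 -13.1]
 [  0.5  -0.9]
 [  0.    2.8]
 [  1.5   2.4]
 [ -1.1   1.3]]
post [ 0.52847772 -0.14113902  0.119     ] pad [ 0.54349082 -0.26592226  0.182     ]
peg [ 0.46933665 -0.10744121  0.169     ] station [-0.09929099  0.12521999]
scene px [242.4 205.3]
scene px [184.4 180. ]
scene px [217.9 188.8]
scene px [260.3 228.1]
scene px [270.1 193.5]
peg scene [224.6 169.1]
bd station [[ 0.27080386 -0.14806939]
 [-0.19612481 -0.14741251]
 [-0.19561424  0.15045947]
 [ 0.27200604  0.14883906]]
```

```bash
sed -i 's/-.2215,0,.182/-.216,0,.182/g; s/(.088,/(.080,/g; s/(.245,/(.237,/g' fit.py; python3 fit.py
python3 - <<'E'
import cv2
b=cv2.imread("pics/scene0.png")[160:265,170:330]
b=cv2.resize(b,None,fx=5,fy=5,interpolation=cv2.INTER_CUBIC);b=cv2.convertScaleAbs(b,alpha=1.3)
cv2.imwrite("pics/scene0c.png",b)
E
```

```text
board [[ 0.8555  0.1427  0.012 ]
 [ 0.6904 -0.2941  0.012 ]
 [ 0.4118 -0.1887  0.012 ]
 [ 0.578   0.2484  0.012 ]] [np.float64(0.2969), np.float64(0.4669), np.float64(0.2979), np.float64(0.4676)]
station [ 0.62242502 -0.05167631  1.20157126] 68.84496220005074
[[ 0.8 -0.6]
 [ 0.5 -0.3]
 [-1.1 -2.7]
 [-0.8  2.9]
 [ 1.4  0.1]
 [-0.6  0.9]]
post [ 0.52863559 -0.13333133  0.119     ] pad [ 0.54447217 -0.25311949  0.182     ]
peg [ 0.46933665 -0.10744121  0.169     ] station [-0.10725524  0.12264619]
scene px [244.3 205.3]
scene px [187.8 179.9]
scene px [219.9 188.6]
scene px [259.7 227.9]
scene px [270.1 193.3]
peg scene [224.6 169.1]
bd station [[ 0.26536583 -0.14718861]
 [-0.20154875 -0.15087529]
 [-0.20380911  0.14698855]
 [ 0.26380601  0.14971817]]
```

View pics/scene0c.png

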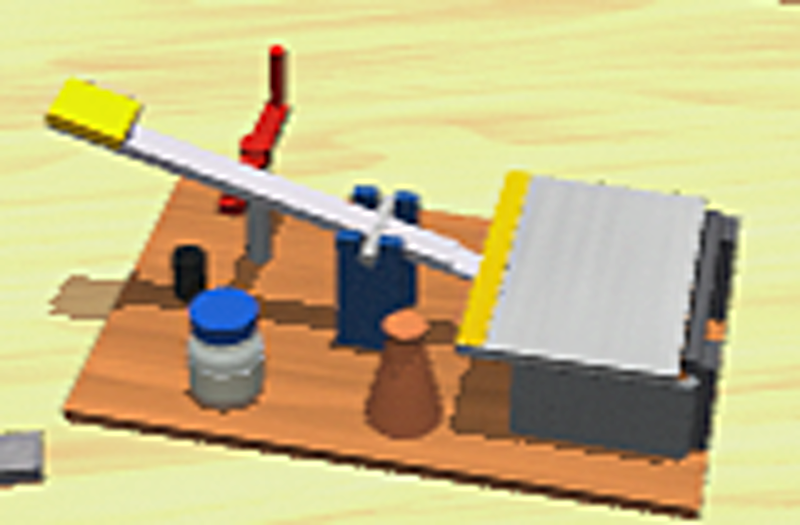

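The top crop shows the peg top at pixel (292.6, 222.9), the pad at (337, 200) and the pin at (275, 178). In the scene crop the peg and pad land within about 2 px of the projections. The peg is 65 mm from the post at θ≈0.04. I'll close the fingers and go in behind the peg.

```bash
python3 -m pendant '{"travel":[[8,-17,0],[15,-34,0],[15,-34,0],[15,-34,0],[15,-34,0],[15,-34,0],[15,-34,0],[15,-34,0],[15,-34,0],[15,-34,0],[15,-34,0],[15,-34,0],[15,-34,0],[15,-34,0],[15,-34,0],[15,-34,0],[15,-34,0],[15,-34,0],[15,-34,0],[15,-34,0]],"delta_rot":[[0,0,0],[0,0,-0.007],[0,0,-0.007],[0,0,-0.007],[0,0,-0.007],[0,0,-0.007],[0,0,-0.007],[0,0,-0.007],[0,0,-0.007],[0,0,-0.007],[0,0,-0.007],[0,0,-0.007],[0,0,-0.007],[0,0,-0.007],[0,0,-0.007],[0,0,-0.007],[0,0,-0.007],[0,0,-0.007],[0,0,-0.007],[0,0,-0.007]]}' 0 20
```

```text
time_s: 1.77
position: [0.4424, -0.1355, 0.2311]
tool_rot: [[-0.0, 0.397, 0.918], [0.0, 0.918, -0.397], [-1.0, 0.0, -0.001]]
ft_force: [-0.2, 0.0, 0.5]
grip_width: 0.0
```

```bash
python3 -m pendant '{"travel":[[10,-14,0],[0,0,-20],[0,0,-30],[0,0,-30],[0,0,-14],[0,0,0]],"delta_rot":[[0,0,0],[0,0,0],[0,0,0],[0,0,0],[0,0,0],[0,0,0]]}'
python3 - <<'E'
from h import *
import cv2
a=eyes.get_image("top")[140:250,250:360,::-1];b=eyes.get_image("scene")[130:240,165:275,::-1]
o=np.hstack([cv2.resize(x,(400,400),interpolation=cv2.INTER_CUBIC) for x in(a,b)]);cv2.imwrite("pics/p1.png",cv2.convertScaleAbs(o,alpha=1.5))
s=env.observe();print(s["position"],proj("scene",s["position"]))
E
```

```text
time_s: 2.27
position: [0.4507, -0.1468, 0.1344]
tool_rot: [[-0.006, 0.397, 0.918], [0.004, 0.918, -0.397], [-1.0, 0.001, -0.007]]
ft_force: [-0.5, 0.6, 0.1]
grip_width: -0.0
[ 0.45236533 -0.14772008  0.13757904] [214.22081473 174.16539803]
```

View pics/p1.png

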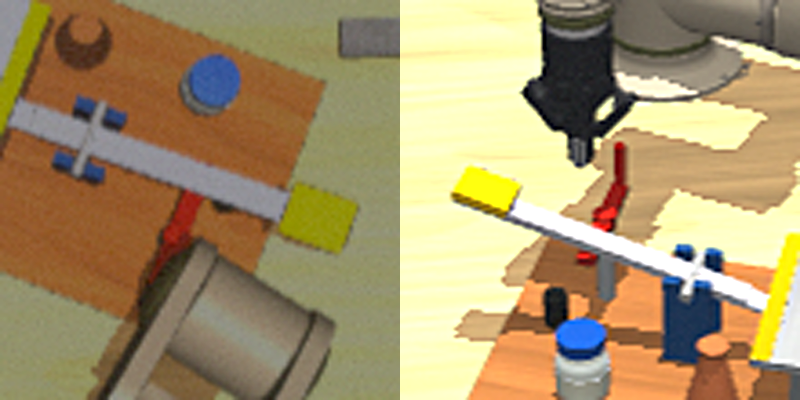

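```bash
cat > arc.py <<'E'
from h import *
S=np.array([.6224,-.0517]);a=1.2016;R=np.array([[np.cos(a),-np.sin(a)],[np.sin(a),np.cos(a)]])
F=lambda t,d=.0215:S+R@(np.array([-.11,.058])+.065*np.array([np.sin(t),np.cos(t)])-d*np.array([np.cos(t),-np.sin(t)]))
if __name__=="__main__":
    p=env.observe()["position"][:2]
    for t in [.04,.14,.24,.34,.44,.54,.64,.74,.84,.94,1.04,1.14,1.24,1.34,1.44,1.54,1.6]:
        q=F(t);print(t,q.round(4),((q-p)*1000).round(1));p=q
E
python3 arc.py
```

```text
0.04 [ 0.4604 -0.1272] [ 8.1 20.5]
0.14 [ 0.4614 -0.1204] [1.  6.8]
0.24 [ 0.463  -0.1138] [1.6 6.6]
0.34 [ 0.4653 -0.1073] [2.3 6.5]
0.44 [ 0.4682 -0.1012] [2.9 6.2]
0.54 [ 0.4717 -0.0953] [3.5 5.9]
0.64 [ 0.4758 -0.0898] [4.1 5.5]
0.74 [ 0.4804 -0.0847] [4.6 5.1]
0.84 [ 0.4855 -0.0802] [5.1 4.6]
0.94 [ 0.491  -0.0761] [5.5 4. ]
1.04 [ 0.4969 -0.0727] [5.9 3.5]
1.14 [ 0.5032 -0.0698] [6.2 2.9]
1.24 [ 0.5096 -0.0676] [6.5 2.2]
1.34 [ 0.5163 -0.066 ] [6.7 1.6]
1.44 [ 0.5231 -0.0651] [6.8 0.9]
1.54 [ 0.5299 -0.0649] [6.8 0.2]
1.6 [ 0.534  -0.0651] [ 4.1 -0.2]
```

```bash
python3 -m pendant '{"travel":[[3,7,0],[3,7,0],[2,6.5,0],[1,6.8,0],[1.6,6.6,0],[2.3,6.5,0],[2.9,6.2,0],[3.5,5.9,0],[4.1,5.5,0],[4.6,5.1,0],[0,0,0]],"delta_rot":[[0,0,0],[0,0,0],[0,0,0],[0,0,-0.1],[0,0,-0.1],[0,0,-0.1],[0,0,-0.1],[0,0,-0.1],[0,0,-0.1],[0,0,-0.1],[0,0,0]]}'
```

```text
time_s: 3.28
position: [0.4809, -0.0833, 0.138]
tool_rot: [[0.001, 0.896, 0.445], [-0.0, 0.445, -0.896], [-1.0, 0.001, 0.001]]
ft_force: [-0.3, 0.9, 0.3]
grip_width: 0.0001
```

```bash
python3 -m pendant '{"travel":[[5.1,4.6,0],[5.5,4,0],[5.9,3.5,0],[6.2,2.9,0],[6.5,2.2,0],[6.7,1.6,0],[6.8,0.9,0],[6.8,0.2,0]],"delta_rot":[[0,0,-0.1],[0,0,-0.1],[0,0,-0.1],[0,0,-0.1],[0,0,-0.1],[0,0,-0.1],[0,0,-0.1],[0,0,-0.1]]}'; python3 -m pendant '{"travel":[[4,0,0],[3,0,0],[0,0,0]],"delta_rot":[[0,0,0],[0,0,0],[0,0,0]]}'
python3 - <<'E'
from h import *
import cv2
a=eyes.get_image("top")[140:250,250:360,::-1];b=eyes.get_image("scene")[130:240,165:275,::-1]
o=np.hstack([cv2.resize(x,(400,400),interpolation=cv2.INTER_CUBIC) for x in(a,b)]);cv2.imwrite("pics/p2.png",cv2.convertScaleAbs(o,alpha=1.5))
E
```

```text
time_s: 3.95
position: [0.5297, -0.0638, 0.1376]
tool_rot: [[-0.0, 0.944, -0.331], [0.001, -0.331, -0.944], [-1.0, -0.001, -0.0]]
ft_force: [-0.2, 1.8, 0.7]
grip_width: -0.0005
time_s: 4.2
position: [0.5319, -0.0641, 0.1374]
tool_rot: [[-0.012, 0.946, -0.325], [0.0, -0.325, -0.946], [-1.0, -0.012, 0.004]]
ft_force: [-25.8, -2.2, 13.3]
grip_width: -0.0001
```

View pics/p2.png

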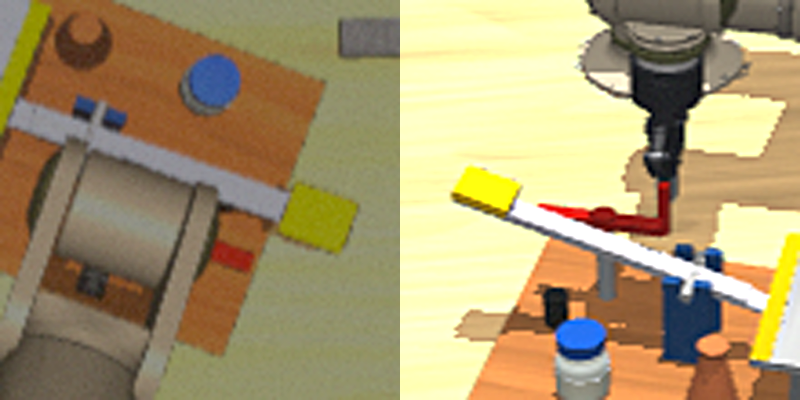

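The arm now lies parallel to the lever with the tongue clear. The jump to 26 N says the peg is on its end stop. I'll back off, rise and go over the pad.

```bash
python3 -m pendant '{"travel":[[-7,1,0],[-10,4,0],[-10,4,0],[0,0,30],[0,0,35],[0,0,35],[6,-34,0],[6,-34,0],[6,-34,0],[6,-34,0],[6,-34,0],[6,-25,0],[0,0,0]],"delta_rot":[[0,0,0],[0,0,0],[0,0,0],[0,0,0],[0,0,0],[0,0,0],[0,0,0],[0,0,0],[0,0,0],[0,0,0],[0,0,0],[0,0,0],[0,0,0]]}'
python3 - <<'E'
from h import *
import cv2
a=eyes.get_image("top")[140:250,250:360,::-1];b=eyes.get_image("scene")[130:240,165:275,::-1]
o=np.hstack([cv2.resize(x,(400,400),interpolation=cv2.INTER_CUBIC) for x in(a,b)]);cv2.imwrite("pics/p3.png",cv2.convertScaleAbs(o,alpha=1.5))
s=env.observe();print(s["position"],proj("scene",s["position"]))
E
```

```text
time_s: 5.38
position: [0.546, -0.255, 0.2367]
tool_rot: [[0.0, 0.944, -0.33], [-0.001, -0.33, -0.944], [-1.0, 0.001, 0.001]]
ft_force: [0.3, 0.4, -0.2]
grip_width: 0.0
[ 0.5456267  -0.251055    0.23704147] [187.3830387 167.5025443]
```

View pics/p3.png

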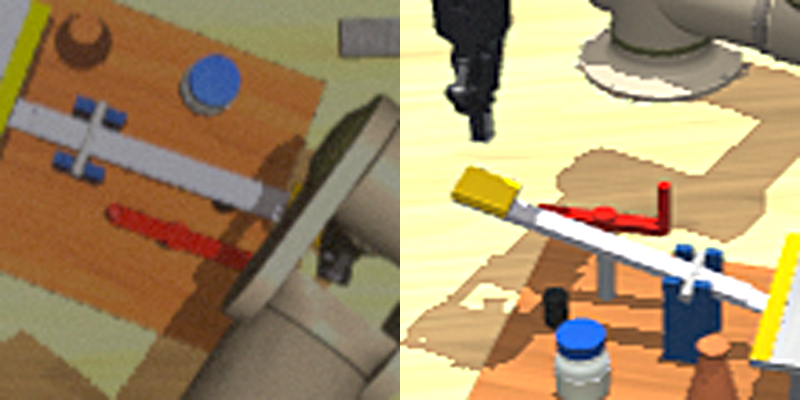

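```bash
python3 - <<'E'
from h import *
from arc import *
p=R.T@(ray("top",250+115/3.636,140+213/3.636,.169)[:2]-S)-[-.11,.058];print("peg rel post",p,np.arctan2(p[0],p[1]))
E
python3 -m pendant '{"travel":[[0,0,-15],[0,0,-20],[0,0,-10],[-1,-2,-8],[-1,-2,-8],[-1,-2,-8],[-1,-2,-8],[0,-1,-8],[0,-1,-8],[0,0,0]],"delta_rot":[[0,0,0],[0,0,0],[0,0,0],[0,0,0],[0,0,0],[0,0,0],[0,0,0],[0,0,0],[0,0,0],[0,0,0]]}'
```

```text
peg rel post [0.06518905 0.00308115] 1.5235667019341335
time_s: 6.32
position: [0.5413, -0.2616, 0.1432]
tool_rot: [[-0.001, 0.944, -0.331], [-0.001, -0.331, -0.944], [-1.0, -0.001, 0.001]]
ft_force: [-1.4, -2.9, 4.4]
grip_width: 0.0001
```

```bash
python3 -m pendant '{"travel":[[-1,-2,-8],[-1,-2,-8],[0,-1,-8],[0,-1,-8],[0,0,-8],[0,0,-8],[0,0,-8],[0,1,-8],[0,1,-8],[0,1,-8],[0,0,0]],"delta_rot":[[0,0,0],[0,0,0],[0,0,0],[0,0,0],[0,0,0],[0,0,0],[0,0,0],[0,0,0],[0,0,0],[0,0,0],[0,0,0]]}'
```

```text
time_s: 7.23
position: [0.5398, -0.2633, 0.0635]
tool_rot: [[-0.0, 0.944, -0.331], [0.001, -0.331, -0.944], [-1.0, -0.0, -0.001]]
ft_force: [0.4, -0.5, 1.8]
grip_width: 0.0001
```

```bash
python3 -m pendant '{"travel":[[0,1,-3],[0,0,-2],[0,0,-1],[0,0,0]],"delta_rot":[[0,0,0],[0,0,0],[0,0,0],[0,0,0]]}';  python3 -m pendant '{"travel":[[0,0,-1.5],[0,0,-1],[0,0,0],[0,0,0]],"delta_rot":[[0,0,0],[0,0,0],[0,0,0],[0,0,0]]}'
python3 - <<'E'
from h import *
import cv2
a=eyes.get_image("top")[110:245,190:360,::-1];b=eyes.get_image("scene")[140:275,165:335,::-1]
o=np.hstack([cv2.resize(x,(400,318),interpolation=cv2.INTER_CUBIC) for x in(a,b)]);cv2.imwrite("pics/p4.png",cv2.convertScaleAbs(o,alpha=1.5))
s=env.observe();print(s["position"],s["ft_force"])
E
```

```text
time_s: 7.57
position: [0.5403, -0.2629, 0.0597]
tool_rot: [[0.002, 0.944, -0.331], [-0.001, -0.331, -0.944], [-1.0, 0.002, 0.0]]
ft_force: [-0.3, 1.0, 10.5]
grip_width: -0.0
time_s: 7.9
position: [0.5405, -0.2629, 0.0589]
tool_rot: [[0.003, 0.944, -0.33], [-0.002, -0.33, -0.944], [-1.0, 0.004, 0.001]]
ft_force: [-3.7, 4.5, 22.3]
grip_width: -0.0
[ 0.54053714 -0.26290362  0.05891178] [-4.28651429  4.73192158 21.67924501]
```

View pics/p4.png

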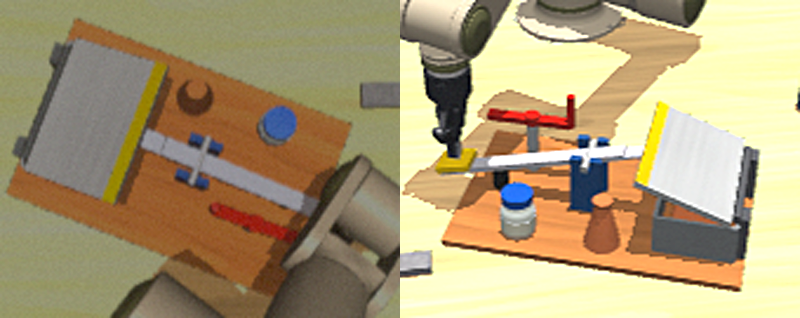

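```bash
python3 -m pendant '{"travel":[[0,0,0],[0,0,0],[0,0,0],[0,0,0],[0,0,0],[0,0,0],[0,0,0],[0,0,0],[0,0,0],[0,0,0],[0,0,0],[0,0,0]],"delta_rot":[[0,0,0],[0,0,0],[0,0,0],[0,0,0],[0,0,0],[0,0,0],[0,0,0],[0,0,0],[0,0,0],[0,0,0],[0,0,0],[0,0,0]]}' && python3 -c "
from rig import close_job
print(close_job())"
```

```text
time_s: 9.0
position: [0.5405, -0.2629, 0.0589]
tool_rot: [[0.003, 0.944, -0.33], [-0.002, -0.33, -0.944], [-1.0, 0.004, 0.001]]
ft_force: [-3.5, 5.0, 22.4]
grip_width: 0.0
the job is handed in; nothing more can be done
None
```

The bin is open. I swung the red stop round with closed fingertips on the peg, then pressed the yellow pad down until the lever met its bumper. I handed the job in at 9 s with the pad still held.

**Last checks:**
- **Stop:** the force rose to about 26 N along the push when the peg reached its end stop. The image gave 1.52 rad, which agrees with 1.55 to within what I can read off the picture. The arm lies parallel to the lever with the tongue clear.
- **Pad and lid:** the tip sits at 59 mm with a steady 22 N reaction over a one-second hold. That is well above the 3 to 8 N needed to press, so the lever is on its bumper. The lid is clearly raised.
- **Fulcrum:** the pin's place in the scene image moved by less than a pixel, so the lever is still seated.
- **Surroundings:** the jar and vase look untouched. I did not compare the dome, can, mug, brush and finial after the move, but the arm never went near them.

**Disagreements:**
- The lid's front edge measured about 80 mm from the pivot, where the given hinge position and lid length would put it at about 88 mm. I relied on the pin and pad instead.
- The two cameras differed by up to 8 mm on the pad, which did not matter for a pad that size.

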